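# Gauge the bore of a turntable bearing housing

### The arm

A 7-joint arm with a two-finger parallel gripper is mounted at the origin on a cart in front of the work surface, level with it; the furniture and walls round the work are solid. World frame = base frame: x ahead of the robot, y to its left, z up, the work surface at z = 0. Lengths are in mm, angles in rad, forces in N, time in s.
With the tool pointing down it reaches from about 400 to 875 mm from the base axis. Payload 4.4 kg.
Tool frame: the origin (TCP) lies between the finger pads; the fingertips stand 22 mm ahead of it and the grasp point (between the pads) lies 3 mm ahead of it; z points along the fingers, y is the line along which they close (so a half turn about z gives the same grasp; the last joint's range is limited). The gripper opens to 85 mm and grips with 20 to 120 N. Pads are 22 mm wide; open, the fingers measure 114 mm over their backs; the gripper's body (76 mm by 85 mm) begins 54 mm behind the grasp point. The pads swing forward as they close: fully open they stand 13 mm farther back than shut.
Start: joints at [1.14, 0.628, 0.038, 1.517, -0.027, 0.996, -0.02], TCP at [231.923, -607.231, 253.313] pointing down, gripper open.
Joint ranges: [-3.06, 3.06], [-0.37, 2.12], [-1.25, 1.32], [0.18, 2.47], [-1.1, 4.24], [0.23, 1.98], [-2.94, 2.94]. Speed limits (rad/s): [2.57, 2.57, 3.14, 3.14, 3.14, 3.14, 3.14].

### API

Orientations are given as [roll, pitch, yaw] about the fixed x, y, z axes, in that order (R = Rz(yaw) Ry(pitch) Rx(roll)).
In Python, from cell import ctrl gives the robot as it stands.
- The arm moves only by the tool step_arm, never from a script. Its argument "plan" is a list of rows, each an object of numbers: "dx", "dy", "dz": the shift along the tool's x, y, z scaled (see below); "ax", "ay", "az": the turn, a rotation vector about the tool's x, y, z scaled (see below); "gripper": the opening, from 0 (shut) to 1 (fully open). A call has 1 to 20 rows; each row shifts and turns the commanded pose from where the row before left it, along the tool's axes as they then stand; what a row does not reach is not made up. The controller multiplies each number of a shift by 0.3 m and each number of a turn by 90 degrees. A row lasts 1/8 s, in which the tool goes at most 62.5 mm and 10.7 degrees, less where a joint would pass 70% of its speed; a pose out of reach is approached as far as the arm can. A call with a number of a shift or a turn outside -1 to 1 is refused whole. A call with a gripper value outside its range is refused whole. The fingers move at their own pace and stop on an object; the grip force is fixed at half the most. Time passes only in rows, so rows that do not move let the fingers close. It gives the time, the measured TCP pose, the force, the opening and the grip force at its end, in the units of the state.
- ctrl.read_state(): the state, without advancing time (a new reading comes with each control period).
- ctrl.get_image(name): name is "scene" or "top" or "wrist"; returns a dict with "color" (400x640x3 uint8, red, green, blue), "range_z" (400x640 float32, mm along the optical axis (not along the pixel's ray), 0 where there is no reading), "fx", "fy", "cx", "cy" (pixels), "T" (4x4, takes a point from camera to world coordinates); the wrist camera has in their place "T_tool_cam" (4x4, takes a point from camera to tool coordinates, whose origin is the TCP and whose axes are the flange's). Camera axes: x right, y down, z forward; pixel columns grow to the right and rows downward; lengths in mm; the calibration is good to about 2 mm. A picture is of the moment at which its call begins: read the wrist's pose just before it.
- ctrl.finish_job(): hands the job in; it is judged then, once.
The state is a dict: "clock": time; "qpos": joint angles; "qd": joint speeds; "tau": joint torques, N m; "eef_pos": TCP position; "tool_rot": TCP orientation; "force": force on the tool from outside, world axes, zero at the start; "torque": the same for the moment, N m; "width": finger opening in mm; "gripper_force": force on a finger pad.
Only numpy, scipy, OpenCV 4.12 (cv2) and the standard library are available. Lean on these libraries where they do the work, as an engineer would, in place of code of your own. Each camera call takes 0.05 s, during which the arm holds its last target. There are 200 camera calls.

### The job

Measure the bore of the brass bearing housing on the turntable drive plate with the spring-plunger bore gauge: lift the gauge off its wooden rest, lower it upright and gently into the bore until its bridge bar lies flat on the rim, press the red end of its lever right down so that the plungers spring out against the wall, then press the black end down firmly so that they are locked. Draw the gauge straight up out of the bore and set it back upright on its rest, bar in the notches, with the measured width still locked in it. Never lean or knock on the housing with more than about 20 N, and leave the jars, the glue bottle and the tape where they are.

Things in the scene. Friction and masses are not known exactly. Their poses are not given: they have to be found in the camera images.
- gauge: the bore gauge, about 0.44 kg, standing upright on the wooden rest at the start. Origin: centre of the underside of its steel bridge bar, 84 (x) x 20 (y) x 8 mm; x along the bar towards the lever's red end, z up. Above the bar a dark handle 20 x 20 mm from z = 14 to 56 mm, to be gripped across y; over it a seesaw lever along x, 13 mm wide, 72 mm long, up to z = 79 mm
- gauge_grip (a point): the middle of the gauge's handle, on its axis, 36 mm above the gauge's origin, the height to grip
- plunger_red_tip (a point): the rounded outer end of the gauge's plunger on the lever's red (+x) side, on the plunger's axis 21 mm below the gauge's origin. Each plunger slides by itself along x by up to 11 mm, pushed outwards by a spring of under 1 N; while locked they stay where they are. Between the two tips: 32 mm drawn in (start), 44 mm across the bore, 54 mm fully out
- plunger_black_tip (a point): the rounded outer end of the other plunger, on the lever's black (-x) side
- lock_lever (a joint): angle of the gauge's seesaw lever about y, rad, pivot 63.5 mm above the gauge's origin: near 0 locked (red end up), 0.22 red end right down, plungers free. It stays where left. Pressed on its dome, the red end takes 5 to 6 N down to its stop; the black end 5 N until the clamp bites near 0.025, then it turns stiff: under 7 N the lock may slip, 9 to 14 N lock well (below 0.01) within 1 mm
- red_pad (a point): the top of the round dome (12 mm across, 4 mm high) on the red pad on the gauge's lever, 27 mm from the pivot on the +x side: press down here to release the plungers
- black_pad (a point): the top of the round dome (12 mm across, 4 mm high) on the black pad on the gauge's lever, 27 mm from the pivot on the -x side: press down here to lock
- drive_plate: the turntable drive plate, fixed on the table: plywood 130 x 100 x 9 mm with a brass bearing housing screwed on it and a small gear motor (up to 43 mm high) 64 mm from the bore on the +x side. Origin on the bore's axis at table level
- bore_mouth (a point): the centre of the housing's bore at its rim, 55 mm above the table. Housing: upright brass tube, 44 mm bore, 60 mm outside, the bore 42 mm deep (deeper than the gauge's head). The guide posts have only 0.75 mm of room on each side (along the gauge's y), so they may land on the rim and have to be felt in
- rest_seat (a point): the centre of the wooden rest between its two cheeks, at the height (60 mm above the table) where the underside of the bridge bar lies. x runs from cheek to cheek: the cheeks stand at 28 to 48 mm on both sides, 50 mm wide (y), each with a notch 30 mm wide between lips 6.5 mm high; the bar lies in both notches, either way round
- paint_jar_0: red paint jar with a white lid, 29 x 36 mm, loose bystander, origin under its centre
- paint_jar_1: dark green paint jar with a white lid, 29 x 36 mm, loose bystander, origin under its centre
- glue_bottle: white glue bottle, 43 x 93 mm high, loose bystander, origin under its centre
- tape_1: roll of masking tape lying flat, 104 x 25 mm, loose bystander, origin under its centre
- gauge_head (a point): the lower end of the gauge's head, 28 mm below the gauge's origin. The head: a cross tube along x (half length 14 mm) with a sprung round-ended plunger at each end, and two upright brass guide posts at y = +16.25 and -16.25 mm, radius 5 mm, so 42.5 mm over both, their feet square with edges broken by only 0.4 mm

How it is judged (in metres and radians):
On the way, in this order (a step that is already met when the one before it is completed fails the run):
1. the gauge is seated in the bore, bridge bar flat on the rim, plungers still drawn in (z of gauge in the frame of bore_mouth below 0.003 m and horizontal distance between gauge and bore_mouth below 0.006 m and angle between gauge's own z axis and vertical below 0.06 rad and distance between plunger_red_tip and plunger_black_tip below 0.036 m), for 0.2 s.
2. red end pressed down, the plungers have sprung out to the wall of the bore (z of gauge in the frame of bore_mouth below 0.003 m and horizontal distance between gauge and bore_mouth below 0.006 m and angle between gauge's own z axis and vertical below 0.06 rad and distance between plunger_red_tip and plunger_black_tip above 0.042 m and value of joint lock_lever above 0.17 rad), for 0.2 s.
3. black end pressed down, the plungers locked at the width of the bore (z of gauge in the frame of bore_mouth below 0.003 m and horizontal distance between gauge and bore_mouth below 0.006 m and angle between gauge's own z axis and vertical below 0.06 rad and distance between plunger_red_tip and plunger_black_tip between 0.042 and 0.046 m and value of joint lock_lever below 0.015 rad), for 0.2 s.
4. the gauge is drawn out of the bore with the width kept (z of gauge in the frame of bore_mouth above 0.032 m and distance between plunger_red_tip and plunger_black_tip between 0.042 and 0.046 m), for 0.1 s.
At the end, for the whole second after the job is handed in: the gauge stands upright (within 0.06 rad) and at rest on the wooden rest, its bar in the notches (within 8 mm of the seat's centre, 3 mm in height, along the seat's x axis within 0.3 rad), lever locked (below 0.02 rad), the plungers still 42 to 46 mm over their tips (horizontal distance between gauge and rest_seat below 0.008 m and z of gauge in the frame of rest_seat between -0.003 and 0.003 m and angle between gauge's own z axis and vertical below 0.06 rad and angle between the x axis of gauge and the x axis of rest_seat, either way round below 0.3 rad and linear speed of gauge below 0.02 m/s and distance between plunger_red_tip and plunger_black_tip between 0.042 and 0.046 m and value of joint lock_lever below 0.02 rad); the robot touches nothing.
It fails at once if the gauge presses or knocks on the housing with more than 30 N (contact force between gauge and drive_plate above 30 N).
It fails at once if a bystander is moved by more than 15 mm (distance of any of paint_jar_0, paint_jar_1, glue_bottle, tape_1 from where it was at the start of the episode above 0.015 m).
It also fails if it takes over 64 s, if anything falls off the work surface, if the arm or the gripper's body presses on something with over 40 N, if the wrist force passes 120 N, or if a joint passes its speed limit or range.

## Working session

There is one attempt and no reset: what is moved stays moved. The work goes in short steps, Python scripts to look and compute and a tool call to move; the robot and the scene stay as the last step left them, time stands still between calls to the robot, and variables do not carry over. Pictures are saved under pics/ and viewed, at most 10 in all, crops included, and the job is handed in when it is done.

Besides the shell and the picture viewer there is one more tool, called after ">>>" by a JSON object that holds its "fn" and its "kwargs", one argument or row to a line. step_arm: Moves the arm, as the interface text tells. Shifts and turns lie within -1 to 1; 1 stands for 0.3 m of shift or 90 degrees of turn. Its arguments: {"type":"object","properties":{"plan":{"type":"array"}},"required":["plan"]}

```bash
ls; mkdir -p pics; python3 - <<'E'
from cell import ctrl
import cv2,numpy as np
s=ctrl.read_state();print({k:np.round(v,3).tolist() for k,v in s.items()})
ims=[]
for n in ("scene","top"):
    d=ctrl.get_image(n);np.savez(f"{n}0.npz",**d)
    print(n,d['fx'],d['cx'],d['cy'],np.round(d['T'],3).tolist())
    cv2.imwrite(f"pics/{n}0.png",d['color'][...,::-1])
E
```

```text
pics
{'clock': 0.0, 'qpos': [1.14, 0.629, 0.038, 1.518, -0.027, 0.996, -0.02], 'qd': [0.002, 0.001, -0.001, 0.001, -0.0, 0.0, -0.003], 'tau': [0.001, -56.339, 1.227, -19.344, 0.011, 0.01, -0.0], 'eef_pos': [231.7, -606.685, 252.425], 'tool_rot': [-3.14, 0.0, 0.365], 'force': [-0.622, 0.194, 0.504], 'torque': [-0.025, 0.01, -0.107], 'gripper_force': 0.0, 'width': 85.556}
scene 520.634401671572 322.0204311531465 197.08486463007893 [[-0.561, -0.425, 0.71, -519.281], [-0.827, 0.281, -0.486, 650.923], [0.008, -0.86, -0.51, 817.519], [0.0, 0.0, 0.0, 1.0]]
top 465.9148652518772 325.4209357578043 203.0039835578714 [[0.003, -0.984, 0.176, 243.192], [-1.0, 0.001, 0.02, -17.959], [-0.02, -0.176, -0.984, 1434.076], [0.0, 0.0, 0.0, 1.0]]
```

View pics/scene0.png

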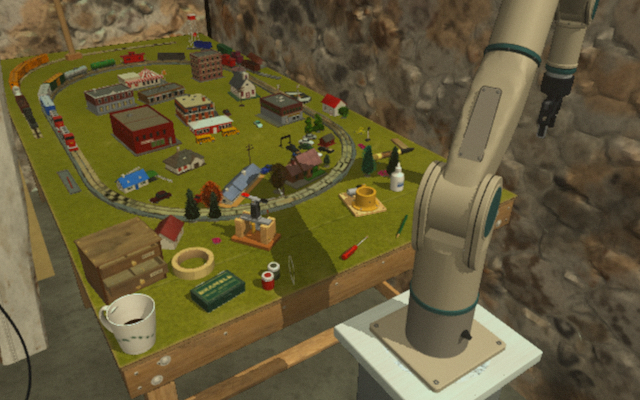

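View pics/top0.png

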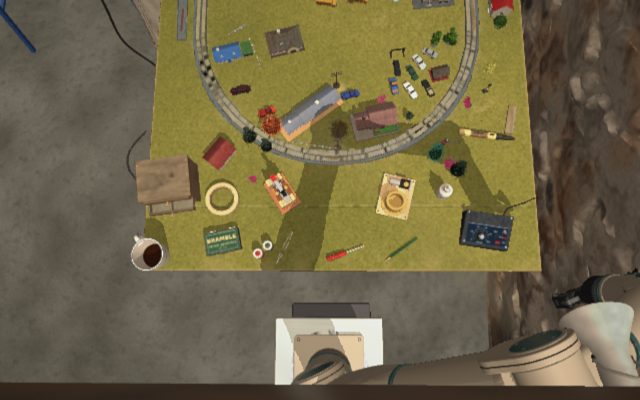

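The scene view shows the gauge on its rest at about (256,222) and the housing at (363,197). In the top view they are at (282,192) and (396,201), with the glue bottle at (446,190), the jars at (262,249) and the tape at (222,198).

```bash
cat > h.py <<'E'
import numpy as np,cv2
def cloud(d,T=None):
    T=d['T'] if T is None else T
    z=d['range_z'];v,u=np.mgrid[:z.shape[0],:z.shape[1]]
    P=np.stack([(u-d['cx'])/d['fx']*z,(v-d['cy'])/d['fy']*z,z],-1)
    return P@T[:3,:3].T+T[:3,3]
def proj(d,T,p):
    q=T[:3,:3].T@(np.asarray(p,float)-T[:3,3]);return np.array([q[0]/q[2]*d['fx']+d['cx'],q[1]/q[2]*d['fy']+d['cy']])
def ray(d,T,u,v,h):
    r=T[:3,:3]@np.array([(u-d['cx'])/d['fx'],(v-d['cy'])/d['fy'],1]);o=T[:3,3]
    return o+r*(h-o[2])/r[2]
E
python3 - <<'E'
import numpy as np,cv2
from h import *
d=dict(np.load('top0.npz'));P=cloud(d);T=d['T']
for n,(u,v),h in [('gauge',(282,192),70),('bore',(396,201),55),('glue',(446,190),93),('jr',(258,254),36),('jg',(267,245),36),('tape',(222,198),25)]:
    p=ray(d,T,u,v,h);print(n,np.round(p))
    w=P[v-25:v+25,u-25:u+25].reshape(-1,3)
    for lo,hi in ((30,50),(50,58),(58,72),(72,90)):
        m=(w[:,2]>lo)&(w[:,2]<hi)&(np.hypot(*(w[:,:2]-p[:2]).T)<60)
        if m.sum()>3: print('  ',lo,m.sum(),np.round(w[m].mean(0)),np.round(w[m].min(0)),np.round(w[m].max(0)))
a=cv2.resize(d['color'][160:230,245:315],None,fx=6,fy=6,interpolation=cv2.INTER_CUBIC)
b=cv2.resize(d['color'][165:235,360:410],None,fx=6,fy=6,interpolation=cv2.INTER_CUBIC)
cv2.imwrite('pics/crop.png',np.hstack([a,b])[...,::-1])
E
```

```text
gauge [521. 140.  70.]
   30 44 [513. 136.  41.] [476. 102.  30.] [564. 183.  50.]
   50 44 [519. 143.  55.] [476. 104.  50.] [573. 182.  58.]
   58 199 [522. 143.  65.] [476. 101.  58.] [578. 189.  72.]
   72 9 [520. 145.  76.] [496. 115.  72.] [551. 182.  83.]
bore [ 496. -202.   55.]
   30 75 [ 506. -207.   39.] [ 468. -236.   30.] [ 554. -171.   50.]
   50 118 [ 497. -199.   54.] [ 468. -230.   50.] [ 527. -172.   58.]
   58 18 [ 500. -205.   59.] [ 471. -228.   58.] [ 523. -175.   62.]
glue [ 522. -343.   93.]
   30 48 [ 523. -346.   43.] [ 509. -372.   31.] [ 550. -331.   50.]
   50 63 [ 528. -350.   54.] [ 511. -372.   50.] [ 548. -333.   58.]
   58 28 [ 526. -346.   63.] [ 510. -361.   58.] [ 541. -334.   72.]
   72 29 [ 529. -351.   78.] [ 522. -361.   72.] [ 538. -343.   90.]
jr [338. 212.  36.]
   30 140 [352. 200.  35.] [326. 171.  30.] [378. 268.  44.]
jg [365. 186.  36.]
   30 139 [352. 199.  35.] [326. 171.  30.] [378. 228.  44.]
tape [511. 330.  25.]
```

View pics/crop.png

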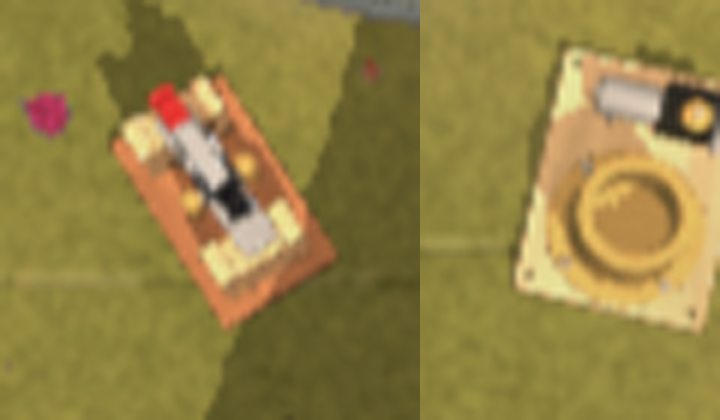

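The crop puts the gauge's red end at top pixel (273,177) and its black pad at (284,193), so the gauge yaw is about 33°. The bore centre is near (497,-200) and the gauge near (521,142). I'll move over the bore first for a close look.

>>> {"fn": "step_arm", "kwargs": {
  "plan": [
    {"az": -0.068},
    {"az": -0.068},
    {"dx": 0.148, "dy": -0.0645, "dz": -0.0167},
    {"dx": 0.148, "dy": -0.0645, "dz": -0.0167},
    {"dx": 0.148, "dy": -0.0645, "dz": -0.0167},
    {"dx": 0.148, "dy": -0.0645, "dz": -0.0167},
    {"dx": 0.148, "dy": -0.0645, "dz": -0.0167},
    {"dx": 0.148, "dy": -0.0645, "dz": -0.0167},
    {"dx": 0.148, "dy": -0.0645, "dz": -0.0167},
    {"dx": 0.148, "dy": -0.0645, "dz": -0.0167},
    {"dx": 0.148, "dy": -0.0645, "dz": -0.0167},
    {"dx": 0.148, "dy": -0.0645, "dz": -0.0167},
    {},
    {},
    {}
  ]
}}

```text
invalid input
```

```bash
cat >> h.py <<'E'
from scipy.spatial.transform import Rotation as Ro
def tool(s):
    T=np.eye(4);T[:3,:3]=Ro.from_euler('xyz',s['tool_rot']).as_matrix();T[:3,3]=s['eef_pos'];return T
def shot(ctrl,name):
    s=ctrl.read_state();d=ctrl.get_image('wrist');T=tool(s)@d['T_tool_cam']
    np.savez(name+'.npz',Tw=T,**d);cv2.imwrite(f'pics/{name}.png',d['color'][...,::-1]);return s,d,T
def go(s,p,yaw=None):
    "tool-axis shift (units of 0.3 m) to world point p, and az to yaw"
    T=tool(s);print('shift',np.round(T[:3,:3].T@(np.asarray(p)-T[:3,3])/300,4),'az',None if yaw is None else round(-(yaw-s['tool_rot'][2])/(np.pi/2),4))
E
python3 - <<'E'
from cell import ctrl
from h import *
s,d,T=shot(ctrl,'w1')
print(s['clock'],s['eef_pos'],s['tool_rot'],s['force'],np.round(d['T_tool_cam'],2).tolist(),d['fx'])
print(proj(d,T,[497,-200,55]))
P=cloud(d,T);m=(abs(P[...,2]-55)<4)&(np.hypot(P[...,0]-497,P[...,1]+200)<45)
w=P[m];print(m.sum(),np.round(w.mean(0),1),np.round(w.min(0),1),np.round(w.max(0),1))
E
```

```text
0.1 [ 231.75569054 -606.72322163  252.47504694] [-3.13987816e+00 -3.49155207e-06  3.64807717e-01] [-0.49103157 -0.16850542 -0.62407852] [[-0.0, -0.95, -0.3, 76.0], [1.0, -0.0, 0.0, 0.01], [-0.0, -0.3, 0.95, -121.0], [0.0, 0.0, 0.0, 1.0]] 352.58380232193525
[-158.26408041 -469.09392726]<stdin>:7: RuntimeWarning: Mean of empty slice.
  ret = um.true_divide(
Traceback (most recent call last):
ValueError: zero-size array to reduction operation minimum which has no identity
```

The plan was refused, probably because each row needs every key.

>>> {"fn": "step_arm", "kwargs": {
  "plan": [
    {"dx": 0, "dy": 0, "dz": 0, "ax": 0, "ay": 0, "az": -0.068, "gripper": 1},
    {"dx": 0, "dy": 0, "dz": 0, "ax": 0, "ay": 0, "az": -0.068, "gripper": 1},
    {"dx": 0.148, "dy": -0.0645, "dz": -0.0167, "ax": 0, "ay": 0, "az": 0, "gripper": 1},
    {"dx": 0.148, "dy": -0.0645, "dz": -0.0167, "ax": 0, "ay": 0, "az": 0, "gripper": 1},
    {"dx": 0.148, "dy": -0.0645, "dz": -0.0167, "ax": 0, "ay": 0, "az": 0, "gripper": 1},
    {"dx": 0.148, "dy": -0.0645, "dz": -0.0167, "ax": 0, "ay": 0, "az": 0, "gripper": 1},
    {"dx": 0.148, "dy": -0.0645, "dz": -0.0167, "ax": 0, "ay": 0, "az": 0, "gripper": 1},
    {"dx": 0.148, "dy": -0.0645, "dz": -0.0167, "ax": 0, "ay": 0, "az": 0, "gripper": 1},
    {"dx": 0.148, "dy": -0.0645, "dz": -0.0167, "ax": 0, "ay": 0, "az": 0, "gripper": 1},
    {"dx": 0.148, "dy": -0.0645, "dz": -0.0167, "ax": 0, "ay": 0, "az": 0, "gripper": 1},
    {"dx": 0.148, "dy": -0.0645, "dz": -0.0167, "ax": 0, "ay": 0, "az": 0, "gripper": 1},
    {"dx": 0.148, "dy": -0.0645, "dz": -0.0167, "ax": 0, "ay": 0, "az": 0, "gripper": 1},
    {"dx": 0, "dy": 0, "dz": 0, "ax": 0, "ay": 0, "az": 0, "gripper": 1},
    {"dx": 0, "dy": 0, "dz": 0, "ax": 0, "ay": 0, "az": 0, "gripper": 1}
  ]
}}

```text
clock: 1.9
eef_pos: [497.3, -203.0, 303.1]
tool_rot: [-3.142, 0.001, 0.578]
force: [-0.1, 0.1, -0.1]
width: 85.5
gripper_force: 0.0
```

```bash

python3 - <<'E'
from cell import ctrl
from h import *
s,d,T=shot(ctrl,'w1')
print(s['clock'],s['eef_pos'],s['tool_rot'],s['force'])
print(proj(d,T,[497,-200,55]))
P=cloud(d,T);m=(abs(P[...,2]-55)<4)&(np.hypot(P[...,0]-497,P[...,1]+200)<45)
w=P[m];print(m.sum(),np.round(w.mean(0),1),np.round(w.min(0),1),np.round(w.max(0),1))
E
```

```text
1.9 [ 497.34589034 -203.02585039  303.14683626] [-3.14152148e+00  1.17019669e-03  5.78221639e-01] [-0.14974671  0.09131987 -0.12864629]
[318.52816073 162.56040013]
1148 [ 499.8 -201.7   54.9] [ 469.8 -231.7   51. ] [ 528.7 -172.7   57.4]
```

View pics/w1.png

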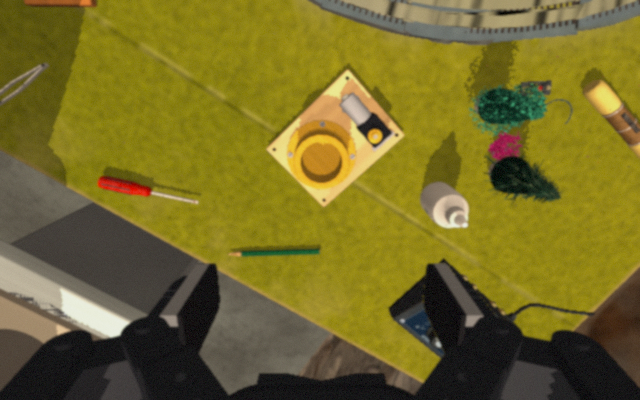

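The rim is centred near pixel (322,158), and the range points put it at about (499.5,-202). Next is the gauge.

>>> {"fn": "step_arm", "kwargs": {
  "plan": [
    {"dx": 0.087, "dy": -0.115, "dz": 0.018, "ax": 0, "ay": 0, "az": 0, "gripper": 1},
    {"dx": 0.087, "dy": -0.115, "dz": 0.018, "ax": 0, "ay": 0, "az": 0, "gripper": 1},
    {"dx": 0.087, "dy": -0.115, "dz": 0.018, "ax": 0, "ay": 0, "az": 0, "gripper": 1},
    {"dx": 0.087, "dy": -0.115, "dz": 0.018, "ax": 0, "ay": 0, "az": 0, "gripper": 1},
    {"dx": 0.087, "dy": -0.115, "dz": 0.018, "ax": 0, "ay": 0, "az": 0, "gripper": 1},
    {"dx": 0.087, "dy": -0.115, "dz": 0.018, "ax": 0, "ay": 0, "az": 0, "gripper": 1},
    {"dx": 0.087, "dy": -0.115, "dz": 0.018, "ax": 0, "ay": 0, "az": 0, "gripper": 1},
    {"dx": 0.087, "dy": -0.115, "dz": 0.018, "ax": 0, "ay": 0, "az": 0, "gripper": 1},
    {"dx": 0, "dy": 0, "dz": 0, "ax": 0, "ay": 0, "az": 0, "gripper": 1},
    {"dx": 0, "dy": 0, "dz": 0, "ax": 0, "ay": 0, "az": 0, "gripper": 1}
  ]
}}

```text
clock: 3.2
eef_pos: [522.0, 140.7, 260.0]
tool_rot: [3.141, 0.001, 0.576]
force: [0.4, -1.0, 0.8]
width: 85.3
gripper_force: 0.0
```

```bash

python3 - <<'E'
from cell import ctrl
from h import *
s,d,T=shot(ctrl,'w2')
print(s['clock'],s['eef_pos'],s['tool_rot'])
u,v=proj(d,T,[521,142,130]).astype(int);print(u,v)
c=d['color'][max(0,v-80):v+80,u-100:u+100];cv2.imwrite('pics/w2c.png',cv2.resize(c,None,fx=4,fy=3.7)[...,::-1]) 
hsv=cv2.cvtColor(d['color'],cv2.COLOR_RGB2HSV)
red=((hsv[...,0]<5)|(hsv[...,0]>175))&(hsv[...,1]>200)&(hsv[...,2]>110)
yy,xx=np.mgrid[:400,:640];red&=(abs(xx-u)<100)&(abs(yy-v)<90)
n,l,st,ce=cv2.connectedComponentsWithStats(red.astype(np.uint8))
for i in range(1,n):
    if st[i,4]>30:print('red',st[i],ce[i],ray(d,T,*ce[i],137),np.median(cloud(d,T)[l==i],axis=0))
P=cloud(d,T).reshape(-1,3)
for lo,hi in((60,64),(64,71),(120,145)):
    m=(P[:,2]>lo)&(P[:,2]<hi)&(np.hypot(P[:,0]-521,P[:,1]-142)<70);w=P[m]
    if m.sum()>10:
        r=cv2.minAreaRect(w[:,:2].astype(np.float32));print(lo,m.sum(),r,w[:,2].mean())
E
```

```text
3.2 [521.97842722 140.71008309 259.97173055] [3.14062502e+00 1.24676811e-03 5.76029043e-01]
318 196
red [313 140  19  26 435] [321.42298851 152.56321839] [550.47666713 158.85417225 137.        ] [550.48313048 158.86377145 135.89792308]
60 565 ((530.0635986328125, 146.15440368652344), (93.8426513671875, 48.35868835449219), 32.567996978759766) 60.72780912572378
64 1557 ((529.5067749023438, 145.86570739746094), (95.73453521728516, 50.007232666015625), 32.9202995300293) 67.185098036661
120 1688 ((528.2193603515625, 142.96163940429688), (73.21052551269531, 19.47831916809082), 32.74217987060547) 131.50929226346386
```

View pics/w2c.png

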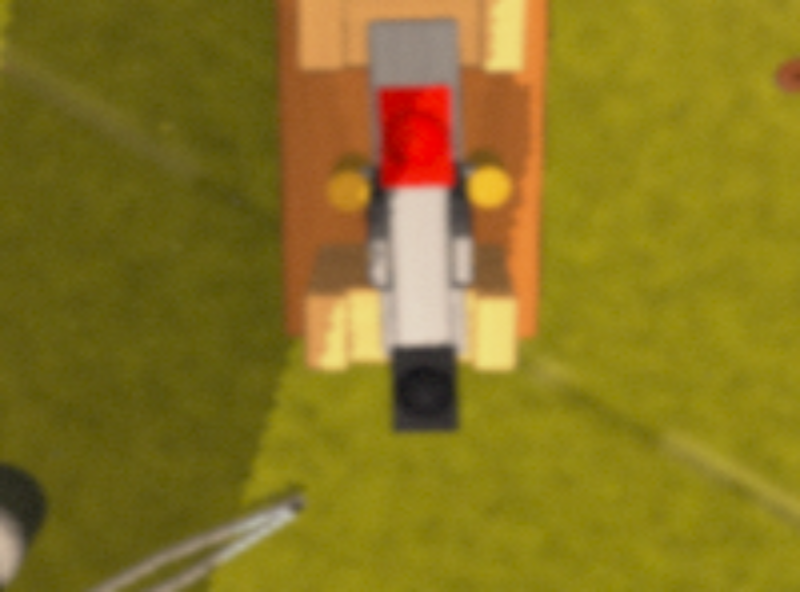

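The gauge stands at about the tool's yaw. In the crop the red pad is at (416,135), the black pad at (425,388), and the post tops are at (348,188) and (490,186). I'll work out the descent.

```bash

python3 - <<'E'
from cell import ctrl
from h import *
d=dict(np.load('w2.npz'));T=d['Tw'];s=ctrl.read_state()
r=ray(d,T,321.4,152.5,135);b=ray(d,T,324.2,220.9,135)
c=(r+b)/2;print(r,b,c,np.linalg.norm(r-b),np.arctan2(*(r-b)[1::-1]))
p=[ray(d,T,218+x/4,116+y/3.7,68) for x,y in((348,188),(490,186))];print('posts',p,np.mean(p,0),np.linalg.norm(p[0]-p[1]))
go(s,[c[0],c[1],99],0.59)
E
```

```text
[550.21642947 158.69865022 135.        ] [508.3522423  129.00965078 135.        ] [529.28433588 143.8541505  135.        ] 51.32296615879544 0.616856613294627
posts [array([521.56741257, 157.57481277,  68.        ]), array([539.44634157, 130.93727322,  68.        ])] [530.50687707 144.256043    68.        ] 32.08137489511293
shift [0.0269 0.0026 0.5371] az -0.0095
```

>>> {"fn": "step_arm", "kwargs": {
  "plan": [
    {"dx": 0.029, "dy": 0.003, "dz": 0.1, "ax": 0, "ay": 0, "az": -0.014, "gripper": 1},
    {"dx": 0, "dy": 0, "dz": 0.12, "ax": 0, "ay": 0, "az": 0, "gripper": 1},
    {"dx": 0, "dy": 0, "dz": 0.12, "ax": 0, "ay": 0, "az": 0, "gripper": 1},
    {"dx": 0, "dy": 0, "dz": 0.1, "ax": 0, "ay": 0, "az": 0, "gripper": 1},
    {"dx": 0, "dy": 0, "dz": 0.06, "ax": 0, "ay": 0, "az": 0, "gripper": 1},
    {"dx": 0, "dy": 0, "dz": 0.035, "ax": 0, "ay": 0, "az": 0, "gripper": 1},
    {"dx": 0, "dy": 0, "dz": 0, "ax": 0, "ay": 0, "az": 0, "gripper": 1},
    {"dx": 0, "dy": 0, "dz": 0, "ax": 0, "ay": 0, "az": 0, "gripper": 1}
  ]
}}

```text
clock: 4.25
eef_pos: [530.3, 146.5, 100.5]
tool_rot: [3.141, -0.001, 0.6]
force: [-0.0, -0.5, 0.2]
width: 85.1
gripper_force: 0.0
```

```bash

python3 - <<'E'
from cell import ctrl
from h import *
s,d,T=shot(ctrl,'w3');print(s['eef_pos'],s['tool_rot'],s['force'])
E
```

```text
[530.32249834 146.49337475 100.52639981] [ 3.14099765e+00 -1.37733543e-03  5.99620153e-01] [-0.02791392 -0.54299173  0.21193073]
```

View pics/w3.png

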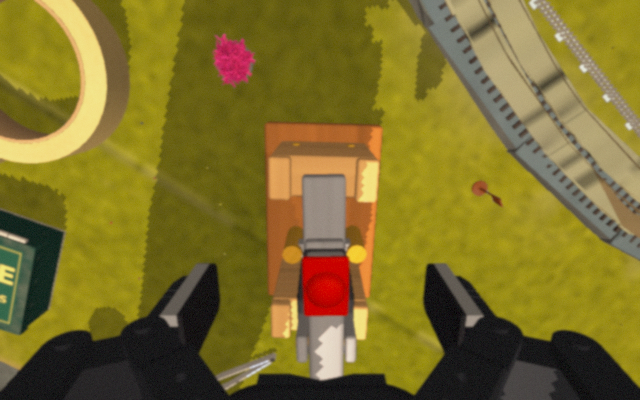

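Fingers are centred near u=321 and the lever near u=325, so I'll nudge by a millimetre or two and close.

>>> {"fn": "step_arm", "kwargs": {
  "plan": [
    {"dx": -0.006, "dy": 0.005, "dz": 0.005, "ax": 0, "ay": 0, "az": 0, "gripper": 1},
    {"dx": 0, "dy": 0, "dz": 0, "ax": 0, "ay": 0, "az": 0, "gripper": 1},
    {"dx": 0, "dy": 0, "dz": 0, "ax": 0, "ay": 0, "az": 0, "gripper": 0.4},
    {"dx": 0, "dy": 0, "dz": 0, "ax": 0, "ay": 0, "az": 0, "gripper": 0.3},
    {"dx": 0, "dy": 0, "dz": 0, "ax": 0, "ay": 0, "az": 0, "gripper": 0.25},
    {"dx": 0, "dy": 0, "dz": 0, "ax": 0, "ay": 0, "az": 0, "gripper": 0},
    {"dx": 0, "dy": 0, "dz": 0, "ax": 0, "ay": 0, "az": 0, "gripper": 0},
    {"dx": 0, "dy": 0, "dz": 0, "ax": 0, "ay": 0, "az": 0, "gripper": 0},
    {"dx": 0, "dy": 0, "dz": 0, "ax": 0, "ay": 0, "az": 0, "gripper": 0}
  ]
}}

```text
clock: 5.42
eef_pos: [529.2, 144.4, 98.3]
tool_rot: [3.141, -0.0, 0.6]
force: [0.4, -1.7, 1.2]
width: 19.6
gripper_force: 58.8
```

>>> {"fn": "step_arm", "kwargs": {
  "plan": [
    {"dx": 0, "dy": 0, "dz": -0.05, "ax": 0, "ay": 0, "az": 0, "gripper": 0},
    {"dx": 0, "dy": 0, "dz": -0.08, "ax": 0, "ay": 0, "az": 0, "gripper": 0},
    {"dx": 0, "dy": 0, "dz": -0.08, "ax": 0, "ay": 0, "az": 0, "gripper": 0},
    {"dx": 0, "dy": 0, "dz": -0.02, "ax": 0, "ay": 0, "az": 0, "gripper": 0},
    {"dx": -0.0917, "dy": 0.1121, "dz": 0, "ax": 0, "ay": 0, "az": 0, "gripper": 0},
    {"dx": -0.0917, "dy": 0.1121, "dz": 0, "ax": 0, "ay": 0, "az": 0, "gripper": 0},
    {"dx": -0.0917, "dy": 0.1121, "dz": 0, "ax": 0, "ay": 0, "az": 0, "gripper": 0},
    {"dx": -0.0917, "dy": 0.1121, "dz": 0, "ax": 0, "ay": 0, "az": 0, "gripper": 0},
    {"dx": -0.0917, "dy": 0.1121, "dz": 0, "ax": 0, "ay": 0, "az": 0, "gripper": 0},
    {"dx": -0.0917, "dy": 0.1121, "dz": 0, "ax": 0, "ay": 0, "az": 0, "gripper": 0},
    {"dx": -0.0917, "dy": 0.1121, "dz": 0, "ax": 0, "ay": 0, "az": 0, "gripper": 0},
    {"dx": -0.0917, "dy": 0.1121, "dz": 0, "ax": 0, "ay": 0, "az": 0, "gripper": 0},
    {"dx": 0, "dy": 0, "dz": 0, "ax": 0, "ay": 0, "az": 0, "gripper": 0},
    {"dx": 0, "dy": 0, "dz": 0, "ax": 0, "ay": 0, "az": 0, "gripper": 0}
  ]
}}

```text
clock: 7.18
eef_pos: [498.9, -201.0, 166.6]
tool_rot: [-3.14, 0.0, 0.6]
force: [0.5, 0.9, -5.0]
width: 19.3
gripper_force: 59.8
```

```bash

python3 - <<'E'
from cell import ctrl
from h import *
from scipy.optimize import least_squares
s,d,T=shot(ctrl,'w4');print(s['eef_pos'],s['tool_rot'],s['force'])
def fit(d,T,c0):
    P=cloud(d,T);m=((abs(P[...,2]-55)<4)&(np.hypot(P[...,0]-c0[0],P[...,1]-c0[1])<40)).astype(np.uint8)
    # keep ring: outer and hole contours in pixels -> rays on z=55
    cs,_=cv2.findContours(m,cv2.RETR_CCOMP,cv2.CHAIN_APPROX_NONE)
    for c in cs:
        if len(c)<40: continue
        q=np.array([ray(d,T,*p[0],55)[:2] for p in c])
        f=least_squares(lambda x:np.hypot(*(q-x[:2]).T)-x[2],[*c0,26],loss='soft_l1');print(len(c),np.round(f.x,2))
d1=dict(np.load('w1.npz'));fit(d1,d1['Tw'],[499.5,-202]);print('w4');fit(d,T,[499.5,-202])
E
```

```text
[ 498.87357414 -201.02556554  166.63513788] [-3.13970612e+00  2.45422762e-04  6.00207019e-01] [ 0.52215564  0.88769835 -5.03533315]
155 [ 499.32 -201.98   29.2 ]
118 [ 499.4  -201.94   21.98]
w4
344 [ 501.35 -200.16   25.84]
```

View pics/w4.png

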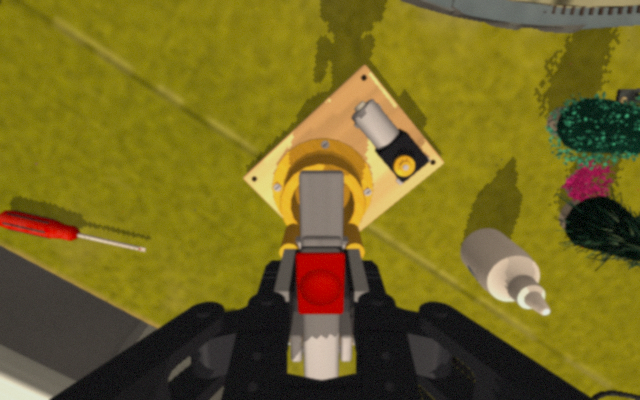

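The picture shows the bar at u 299–346 centred over the ring at u 276–367. I'll measure the lateral offset between the two from this one view.

```bash

python3 - <<'E'
from h import *
from scipy.optimize import least_squares
d=dict(np.load('w4.npz'));Tt=d['T_tool_cam'];z0=166.6
# work in tool frame, flip so 'height' = z_tool
P=cloud(d,Tt);hsv=cv2.cvtColor(d['color'],cv2.COLOR_RGB2HSV)
zb=38.3-8; zr=z0-55
bar=(abs(P[...,2]-zb)<5)&(abs(P[...,1])<30)&(P[...,0]>20)
L=[];
for v in range(176,232):
    u=np.where(bar[v])[0]
    if len(u)>20:L.append([v,u.min()-.5,u.max()+.5])
L=np.array(L);print(len(L),L[::12])
yb=[[ray(d,Tt,a,v,zb)[1],ray(d,Tt,b,v,zb)[1]] for v,a,b in L];print('bar y edges',np.median(yb,0),'first/last',np.mean(yb[:10]),np.mean(yb[-10:]), 'xend',ray(d,Tt,322,L[0,0],zb)[0])
ring=(abs(P[...,2]-zr)<4)&(np.hypot(P[...,0],P[...,1])<50)
q=[];qi=[]
for v in range(150,240):
    u=np.where(ring[v])[0]
    if len(u)>4:
        for e in(u.min()-.5,u.max()+.5): q.append(ray(d,Tt,e,v,zr)[:2])
q=np.array(q)
f=least_squares(lambda x:np.hypot(*(q-x).T)-29.5,[0,0],loss='soft_l1');print('ring centre tool',f.x,len(q),np.abs(f.fun).mean(),q.min(0),q.max(0))
E
```

```text
42 [[176.  298.5 343.5]
 [188.  299.5 343.5]
 [200.  299.5 343.5]
 [212.  299.5 343.5]]
bar y edges [-9.88218192  9.94508905] first/last -0.14358144878136744 0.0812297571026022 xend 39.53359487804202
ring centre tool [-0.12213514  1.0218283 ] 126 0.18711762512328492 [-14.89239918 -28.40845892] [29.54134133 30.76052429]
```

The bar is at y = 0.0 in tool axes and the bore centre is at (-0.1, +1.05) mm, which agrees with the first look: (499.4,-201.96). I'll lower to just above the rim.

>>> {"fn": "step_arm", "kwargs": {
  "plan": [
    {"dx": 0, "dy": 0.0035, "dz": 0.04, "ax": 0, "ay": 0, "az": 0, "gripper": 0},
    {"dx": 0, "dy": 0, "dz": 0.06, "ax": 0, "ay": 0, "az": 0, "gripper": 0},
    {"dx": 0, "dy": 0, "dz": 0.04, "ax": 0, "ay": 0, "az": 0, "gripper": 0},
    {"dx": 0, "dy": 0, "dz": 0, "ax": 0, "ay": 0, "az": 0, "gripper": 0},
    {"dx": 0, "dy": 0, "dz": 0, "ax": 0, "ay": 0, "az": 0, "gripper": 0},
    {"dx": 0, "dy": 0, "dz": 0, "ax": 0, "ay": 0, "az": 0, "gripper": 0}
  ]
}}

```text
clock: 7.98
eef_pos: [500.5, -202.8, 125.8]
tool_rot: [3.141, -0.001, 0.6]
force: [0.1, -0.0, -4.4]
width: 19.3
gripper_force: 59.7
```

```bash

python3 - <<'E'
from cell import ctrl
from h import *
s=ctrl.read_state();print(s['eef_pos'],s['tool_rot'],s['force']);go(s,[499.37,-201.96,121.3],.6)
E
```

```text
[ 500.48561053 -202.77927149  125.78379709] [ 3.14056973e+00 -7.72391021e-04  6.00415341e-01] [ 0.08453237 -0.00456645 -4.43285606]
shift [-0.0015 -0.0044  0.0149] az 0.0003
```

>>> {"fn": "step_arm", "kwargs": {
  "plan": [
    {"dx": -0.0015, "dy": -0.0044, "dz": 0.006, "ax": 0, "ay": 0, "az": 0, "gripper": 0},
    {"dx": 0, "dy": 0, "dz": 0, "ax": 0, "ay": 0, "az": 0, "gripper": 0},
    {"dx": 0, "dy": 0, "dz": 0, "ax": 0, "ay": 0, "az": 0, "gripper": 0}
  ]
}}

```text
clock: 8.35
eef_pos: [498.9, -201.9, 123.5]
tool_rot: [3.141, -0.0, 0.6]
force: [-0.6, -0.3, -4.6]
width: 19.1
gripper_force: 59.8
```

```bash

python3 - <<'E'
from cell import ctrl
from h import *
s=ctrl.read_state();print(s['eef_pos'],s['tool_rot'],s['force']);go(s,[499.37,-201.96,121.3],.6)
E
```

```text
[ 498.91601755 -201.85682183  123.5094496 ] [ 3.14144330e+00 -1.12833781e-04  6.00384624e-01] [-0.62135282 -0.27508938 -4.57236993]
shift [0.0011 0.0011 0.0074] az 0.0002
```

>>> {"fn": "step_arm", "kwargs": {
  "plan": [
    {"dx": 0.001, "dy": 0.001, "dz": 0.003, "ax": 0, "ay": 0, "az": 0, "gripper": 0},
    {"dx": 0, "dy": 0, "dz": 0.003, "ax": 0, "ay": 0, "az": 0, "gripper": 0},
    {"dx": 0, "dy": 0, "dz": 0.003, "ax": 0, "ay": 0, "az": 0, "gripper": 0},
    {"dx": 0, "dy": 0, "dz": 0, "ax": 0, "ay": 0, "az": 0, "gripper": 0}
  ]
}}

```text
clock: 8.85
eef_pos: [499.2, -201.9, 120.6]
tool_rot: [-3.141, 0.0, 0.6]
force: [-0.4, 0.3, -4.7]
width: 19.3
gripper_force: 59.8
```

```bash
cat > r.py <<'E'
from cell import ctrl
from h import *
s=ctrl.read_state();print(s['eef_pos'],s['tool_rot'],s['force'],s['torque']);go(s,[499.37,-201.96,121.3],.6)
E
python3 r.py
```

```text
[ 499.24021629 -201.88093698  120.59573793] [-3.14140060e+00  1.11611047e-04  6.00403171e-01] [-0.39061071  0.32588782 -4.70447892] [ 0.00614099  0.00148646 -0.01474047]
shift [ 0.0002  0.0005 -0.0023] az 0.0003
```

>>> {"fn": "step_arm", "kwargs": {
  "plan": [
    {"dx": 0, "dy": 0.0004, "dz": 0.003, "ax": 0, "ay": 0, "az": 0, "gripper": 0},
    {"dx": 0, "dy": 0, "dz": 0.003, "ax": 0, "ay": 0, "az": 0, "gripper": 0},
    {"dx": 0, "dy": 0, "dz": 0.003, "ax": 0, "ay": 0, "az": 0, "gripper": 0}
  ]
}}

```text
clock: 9.22
eef_pos: [499.4, -202.0, 117.9]
tool_rot: [-3.142, -0.0, 0.6]
force: [0.1, -0.3, -5.3]
width: 19.2
gripper_force: 59.8
```

There's no contact force 3 mm below rim level, so the posts are in. I'll continue gently.

>>> {"fn": "step_arm", "kwargs": {
  "plan": [
    {"dx": 0, "dy": 0, "dz": 0.005, "ax": 0, "ay": 0, "az": 0, "gripper": 0},
    {"dx": 0, "dy": 0, "dz": 0.006, "ax": 0, "ay": 0, "az": 0, "gripper": 0},
    {"dx": 0, "dy": 0, "dz": 0.006, "ax": 0, "ay": 0, "az": 0, "gripper": 0},
    {"dx": 0, "dy": 0, "dz": 0.006, "ax": 0, "ay": 0, "az": 0, "gripper": 0},
    {"dx": 0, "dy": 0, "dz": 0.006, "ax": 0, "ay": 0, "az": 0, "gripper": 0}
  ]
}}

```text
clock: 9.85
eef_pos: [499.4, -202.0, 109.2]
tool_rot: [3.142, -0.0, 0.6]
force: [-0.2, -0.1, -3.9]
width: 19.3
gripper_force: 59.8
```

```bash
python3 r.py
```

```text
[ 499.40853249 -202.01128421  109.17044031] [ 3.14158234e+00 -3.42788052e-05  6.00345232e-01] [-0.19443926 -0.06513991 -3.8983055 ] [-0.0083262   0.03056525 -0.01685062]
shift [-0.     -0.0002 -0.0404] az 0.0002
```

>>> {"fn": "step_arm", "kwargs": {
  "plan": [
    {"dx": 0, "dy": 0, "dz": 0.006, "ax": 0, "ay": 0, "az": 0, "gripper": 0},
    {"dx": 0, "dy": 0, "dz": 0.006, "ax": 0, "ay": 0, "az": 0, "gripper": 0},
    {"dx": 0, "dy": 0, "dz": 0.006, "ax": 0, "ay": 0, "az": 0, "gripper": 0},
    {"dx": 0, "dy": 0, "dz": 0.006, "ax": 0, "ay": 0, "az": 0, "gripper": 0},
    {"dx": 0, "dy": 0, "dz": 0.006, "ax": 0, "ay": 0, "az": 0, "gripper": 0},
    {"dx": 0, "dy": 0, "dz": 0.006, "ax": 0, "ay": 0, "az": 0, "gripper": 0},
    {"dx": 0, "dy": 0, "dz": 0.004, "ax": 0, "ay": 0, "az": 0, "gripper": 0}
  ]
}}

```text
clock: 10.72
eef_pos: [499.4, -202.0, 97.2]
tool_rot: [-3.142, -0.0, 0.6]
force: [-0.3, -0.5, -4.1]
width: 19.0
gripper_force: 59.8
```

>>> {"fn": "step_arm", "kwargs": {
  "plan": [
    {"dx": 0, "dy": 0, "dz": 0.0035, "ax": 0, "ay": 0, "az": 0, "gripper": 0},
    {"dx": 0, "dy": 0, "dz": 0.003, "ax": 0, "ay": 0, "az": 0, "gripper": 0},
    {"dx": 0, "dy": 0, "dz": 0.003, "ax": 0, "ay": 0, "az": 0, "gripper": 0},
    {"dx": 0, "dy": 0, "dz": 0, "ax": 0, "ay": 0, "az": 0, "gripper": 0}
  ]
}}

```text
clock: 11.22
eef_pos: [499.3, -202.0, 94.4]
tool_rot: [-3.142, 0.0, 0.6]
force: [-0.0, 0.1, -4.4]
width: 19.3
gripper_force: 59.8
```

>>> {"fn": "step_arm", "kwargs": {
  "plan": [
    {"dx": 0, "dy": 0, "dz": 0.002, "ax": 0, "ay": 0, "az": 0, "gripper": 0},
    {"dx": 0, "dy": 0, "dz": 0.002, "ax": 0, "ay": 0, "az": 0, "gripper": 0},
    {"dx": 0, "dy": 0, "dz": 0, "ax": 0, "ay": 0, "az": 0, "gripper": 0}
  ]
}}

```text
clock: 11.6
eef_pos: [499.4, -202.0, 93.4]
tool_rot: [3.141, -0.0, 0.6]
force: [-0.4, 0.1, -3.1]
width: 19.2
gripper_force: 60.1
```

Force is starting to change, so half a millimetre more.

>>> {"fn": "step_arm", "kwargs": {
  "plan": [
    {"dx": 0, "dy": 0, "dz": 0.0015, "ax": 0, "ay": 0, "az": 0, "gripper": 0},
    {"dx": 0, "dy": 0, "dz": 0, "ax": 0, "ay": 0, "az": 0, "gripper": 0},
    {"dx": 0, "dy": 0, "dz": 0, "ax": 0, "ay": 0, "az": 0, "gripper": 0}
  ]
}}

```text
clock: 11.98
eef_pos: [499.5, -202.0, 93.3]
tool_rot: [3.141, -0.0, 0.6]
force: [-2.6, 1.0, 6.1]
width: 19.6
gripper_force: 61.2
```

Seated. Releasing, then rising above the lever.

>>> {"fn": "step_arm", "kwargs": {
  "plan": [
    {"dx": 0, "dy": 0, "dz": -0.001, "ax": 0, "ay": 0, "az": 0, "gripper": 0.3},
    {"dx": 0, "dy": 0, "dz": 0, "ax": 0, "ay": 0, "az": 0, "gripper": 0.5},
    {"dx": 0, "dy": 0, "dz": 0, "ax": 0, "ay": 0, "az": 0, "gripper": 0.6},
    {"dx": 0, "dy": 0, "dz": 0, "ax": 0, "ay": 0, "az": 0, "gripper": 0.6},
    {"dx": 0, "dy": 0, "dz": 0, "ax": 0, "ay": 0, "az": 0, "gripper": 0.6},
    {"dx": 0, "dy": 0, "dz": -0.05, "ax": 0, "ay": 0, "az": 0, "gripper": 0.6},
    {"dx": 0, "dy": 0, "dz": -0.12, "ax": 0, "ay": 0, "az": 0, "gripper": 0.6},
    {"dx": 0, "dy": 0, "dz": -0.12, "ax": 0, "ay": 0, "az": 0, "gripper": 0.6},
    {"dx": 0, "dy": 0, "dz": 0, "ax": 0, "ay": 0, "az": 0, "gripper": 0},
    {"dx": 0, "dy": 0, "dz": 0, "ax": 0, "ay": 0, "az": 0, "gripper": 0},
    {"dx": 0, "dy": 0, "dz": 0, "ax": 0, "ay": 0, "az": 0, "gripper": 0}
  ]
}}

```text
clock: 13.35
eef_pos: [498.7, -201.8, 179.4]
tool_rot: [-3.14, 0.001, 0.6]
force: [-0.2, 0.3, 0.0]
width: 0.3
gripper_force: 0.0
```

```bash

python3 - <<'E'
from cell import ctrl
from h import *
s,d,T=shot(ctrl,'w5');print(s['eef_pos'],s['tool_rot'],s['force'],s['width'])
hsv=cv2.cvtColor(d['color'],cv2.COLOR_RGB2HSV)
red=((hsv[...,0]<5)|(hsv[...,0]>175))&(hsv[...,1]>200)&(hsv[...,2]>110)
red[:,:250]=0;red[:,400:]=0
n,l,st,ce=cv2.connectedComponentsWithStats(red.astype(np.uint8))
P=cloud(d,T)
for i in range(1,n):
    if st[i,4]>60:
        r=ray(d,T,*ce[i],131);print(st[i],ce[i],r,(tool(s)[:3,:3].T@(r-s['eef_pos'])),np.median(P[l==i],0),P[l==i][:,2].max())
E
```

```text
[ 498.6820223  -201.78038855  179.38737964] [-3.14011898e+00  1.07831331e-03  6.00490397e-01] [-0.214172    0.32562057  0.02948399] 0.28041761634917056
[310 176  26  35 867] [322.51441753 193.36793541] [ 520.609911   -187.42508358  131.        ] [26.25537916  0.61758799 48.35823862] [ 520.88182154 -187.43137072  130.78833914] 300.3091144801679
```

View pics/w5.png

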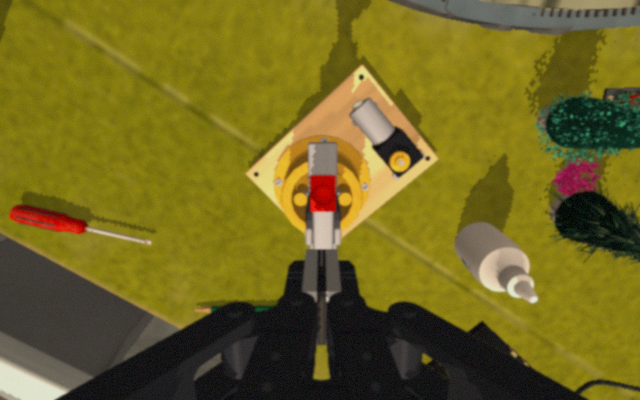

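The red pad is 26.3 mm ahead and 0.6 mm aside of the TCP, as expected. Moving over it and going down.

>>> {"fn": "step_arm", "kwargs": {
  "plan": [
    {"dx": 0.045, "dy": 0.002, "dz": 0, "ax": 0, "ay": 0, "az": 0, "gripper": 0},
    {"dx": 0.045, "dy": 0, "dz": 0, "ax": 0, "ay": 0, "az": 0, "gripper": 0},
    {"dx": 0, "dy": 0, "dz": 0.03, "ax": 0, "ay": 0, "az": 0, "gripper": 0},
    {"dx": 0, "dy": 0, "dz": 0.033, "ax": 0, "ay": 0, "az": 0, "gripper": 0},
    {"dx": 0, "dy": 0, "dz": 0, "ax": 0, "ay": 0, "az": 0, "gripper": 0},
    {"dx": 0, "dy": 0, "dz": 0, "ax": 0, "ay": 0, "az": 0, "gripper": 0}
  ]
}}

```text
clock: 14.15
eef_pos: [521.7, -187.5, 161.1]
tool_rot: [-3.141, 0.0, 0.6]
force: [0.1, 0.2, 0.4]
width: 0.0
gripper_force: 0.0
```

```bash
sed -i 's/go(s.*$/go(s,[520.9,-186.9,156],.6)/' r.py; python3 r.py
```

```text
[ 521.69280353 -187.5415644   161.09225341] [-3.14137824e+00  3.71910177e-04  5.99831431e-01] [0.09375694 0.24937114 0.41110172] [-0.0122638   0.00082623 -0.01556875]
shift [-0.001  -0.0033  0.017 ] az -0.0001
```

>>> {"fn": "step_arm", "kwargs": {
  "plan": [
    {"dx": 0.001, "dy": -0.002, "dz": 0.007, "ax": 0, "ay": 0, "az": 0, "gripper": 0},
    {"dx": 0, "dy": 0, "dz": 0.005, "ax": 0, "ay": 0, "az": 0, "gripper": 0},
    {"dx": 0, "dy": 0, "dz": 0.005, "ax": 0, "ay": 0, "az": 0, "gripper": 0},
    {"dx": 0, "dy": 0, "dz": 0.005, "ax": 0, "ay": 0, "az": 0, "gripper": 0},
    {"dx": 0, "dy": 0, "dz": 0.003, "ax": 0, "ay": 0, "az": 0, "gripper": 0}
  ]
}}

```text
clock: 14.78
eef_pos: [522.4, -186.7, 154.2]
tool_rot: [3.141, -0.001, 0.6]
force: [-0.6, 0.1, 5.8]
width: 0.2
gripper_force: 2.9
```

Contact at about 155, at 5 N. Pushing it down to its stop.

>>> {"fn": "step_arm", "kwargs": {
  "plan": [
    {"dx": 0, "dy": 0, "dz": 0.004, "ax": 0, "ay": 0, "az": 0, "gripper": 0},
    {"dx": 0, "dy": 0, "dz": 0.004, "ax": 0, "ay": 0, "az": 0, "gripper": 0},
    {"dx": 0, "dy": 0, "dz": 0.003, "ax": 0, "ay": 0, "az": 0, "gripper": 0}
  ]
}}

```text
clock: 15.15
eef_pos: [523.3, -186.1, 151.4]
tool_rot: [3.14, -0.003, 0.601]
force: [1.2, 1.9, 6.5]
width: -0.2
gripper_force: 3.3
```

>>> {"fn": "step_arm", "kwargs": {
  "plan": [
    {"dx": -0.004, "dy": 0, "dz": 0.003, "ax": 0, "ay": 0, "az": 0, "gripper": 0},
    {"dx": 0, "dy": 0, "dz": 0.003, "ax": 0, "ay": 0, "az": 0, "gripper": 0},
    {"dx": 0, "dy": 0, "dz": 0, "ax": 0, "ay": 0, "az": 0, "gripper": 0}
  ]
}}

```text
clock: 15.52
eef_pos: [523.7, -186.0, 149.9]
tool_rot: [3.139, -0.005, 0.602]
force: [2.7, 3.1, 5.2]
width: -0.2
gripper_force: 3.2
```

>>> {"fn": "step_arm", "kwargs": {
  "plan": [
    {"dx": 0.004, "dy": 0, "dz": 0.002, "ax": 0, "ay": 0, "az": 0, "gripper": 0},
    {"dx": 0.002, "dy": 0, "dz": 0.002, "ax": 0, "ay": 0, "az": 0, "gripper": 0},
    {"dx": 0, "dy": 0, "dz": 0, "ax": 0, "ay": 0, "az": 0, "gripper": 0}
  ]
}}

```text
clock: 15.9
eef_pos: [524.2, -185.7, 148.8]
tool_rot: [3.139, -0.003, 0.601]
force: [0.9, 1.9, 8.1]
width: -0.1
gripper_force: 4.2
```

>>> {"fn": "step_arm", "kwargs": {
  "plan": [
    {"dx": 0, "dy": 0, "dz": 0.0015, "ax": 0, "ay": 0, "az": 0, "gripper": 0},
    {"dx": 0, "dy": 0, "dz": 0, "ax": 0, "ay": 0, "az": 0, "gripper": 0}
  ]
}}

```text
clock: 16.15
eef_pos: [524.4, -185.8, 148.6]
tool_rot: [3.139, -0.003, 0.601]
force: [0.7, 2.4, 10.9]
width: -0.3
gripper_force: 5.3
```

It has reached the stop, rising stiffly to 11 N. Lifting, then checking the pad heights.

>>> {"fn": "step_arm", "kwargs": {
  "plan": [
    {"dx": 0, "dy": 0, "dz": -0.03, "ax": 0, "ay": 0, "az": 0, "gripper": 0},
    {"dx": 0, "dy": 0, "dz": -0.07, "ax": 0, "ay": 0, "az": 0, "gripper": 0},
    {"dx": -0.09, "dy": 0, "dz": 0, "ax": 0, "ay": 0, "az": 0, "gripper": 0},
    {"dx": -0.09, "dy": 0, "dz": 0, "ax": 0, "ay": 0, "az": 0, "gripper": 0},
    {"dx": 0, "dy": 0, "dz": 0, "ax": 0, "ay": 0, "az": 0, "gripper": 0},
    {"dx": 0, "dy": 0, "dz": 0, "ax": 0, "ay": 0, "az": 0, "gripper": 0}
  ]
}}

```text
clock: 16.9
eef_pos: [478.5, -216.4, 177.1]
tool_rot: [3.141, -0.001, 0.601]
force: [1.3, -0.5, -0.3]
width: -0.1
gripper_force: 0.0
```

```bash

python3 - <<'E'
from cell import ctrl
from h import *
s,d,T=shot(ctrl,'w6');print(s['eef_pos'],s['tool_rot'],s['force'],s['width'])
go(s,[499.4-27*.8253,-202-27*.5646,165],.6)
for n in('w5','w6'):
    d=dict(np.load(n+'.npz'));P=cloud(d,d['Tw'])
    hsv=cv2.cvtColor(d['color'],cv2.COLOR_RGB2HSV)
    red=((hsv[...,0]<5)|(hsv[...,0]>175))&(hsv[...,1]>200)&(hsv[...,2]>110)
    red[:,:250]=0;red[:,400:]=0
    R=P[red];R=R[R[:,2]<180];print(n,np.median(R,0),len(R))
    # lever slope along x, bar slope
    q=P.reshape(-1,3);a=(q[:,:2]-[499.4,-202])@np.array([.8253,.5646]);b=(q[:,:2]-[499.4,-202])@np.array([.5646,-.8253])
    for nm,sel in(('lever',(abs(b)<5)&(a<17)&(a>-15)&(q[:,2]>115)&(q[:,2]<145)),('redpad',(abs(b)<5)&(a>17)&(a<36)&(q[:,2]>115)&(q[:,2]<145)),('bar',(abs(b)<8)&(a>37)&(a<43)&(q[:,2]>55)&(q[:,2]<72))):
        if sel.sum()>8:print(nm,sel.sum(),np.polyfit(a[sel],q[sel,2],1),q[sel,2].mean(),a[sel].max())
E
```

```text
[ 478.53886001 -216.4170818   177.1374694 ] [ 3.14125244e+00 -9.47365084e-04  6.00662979e-01] [ 1.3236638  -0.54213846 -0.31318669] -0.13595221114396716
shift [-0.0055 -0.0004  0.0405] az 0.0004
w5 [ 520.83436624 -187.44265432  130.78728494] 865
lever 734 [  0.14129038 125.37823271] 126.06879741777414 16.964115925898955
redpad 697 [-1.01588117e-03  1.31198130e+02] 131.17081768893692 35.20934863342095
bar 178 [-0.57933368 85.5336145 ] 62.70708043336079 41.34524999998708
w6 [ 521.60567929 -186.66159076  124.88110954] 935
lever 1162 [-1.07127844e-01  1.25182498e+02] 125.06768392407317 16.981120107361477
redpad 826 [-9.53164726e-02  1.27658107e+02] 125.0994581413785 35.98567133765385
bar 175 [-0.24297517 72.57838834] 63.06109798019372 41.04938014175247
```

The red pad dropped 5.9 mm, so the lever is at its full 0.22 rad and the bar has not changed. Pressing the black end next.

>>> {"fn": "step_arm", "kwargs": {
  "plan": [
    {"dx": -0.003, "dy": 0, "dz": 0.03, "ax": 0, "ay": 0, "az": 0, "gripper": 0},
    {"dx": 0, "dy": 0, "dz": 0.013, "ax": 0, "ay": 0, "az": 0, "gripper": 0},
    {"dx": 0, "dy": 0, "dz": 0.005, "ax": 0, "ay": 0, "az": 0, "gripper": 0},
    {"dx": 0, "dy": 0, "dz": 0.005, "ax": 0, "ay": 0, "az": 0, "gripper": 0},
    {"dx": 0, "dy": 0, "dz": 0, "ax": 0, "ay": 0, "az": 0, "gripper": 0}
  ]
}}

```text
clock: 17.58
eef_pos: [477.1, -217.3, 161.0]
tool_rot: [3.142, -0.0, 0.6]
force: [-0.2, 0.9, 0.7]
width: -0.0
gripper_force: 0.0
```

>>> {"fn": "step_arm", "kwargs": {
  "plan": [
    {"dx": 0.002, "dy": 0, "dz": 0.005, "ax": 0, "ay": 0, "az": 0, "gripper": 0},
    {"dx": 0, "dy": 0, "dz": 0.005, "ax": 0, "ay": 0, "az": 0, "gripper": 0},
    {"dx": 0, "dy": 0, "dz": 0.005, "ax": 0, "ay": 0, "az": 0, "gripper": 0},
    {"dx": 0, "dy": 0, "dz": 0, "ax": 0, "ay": 0, "az": 0, "gripper": 0}
  ]
}}

```text
clock: 18.08
eef_pos: [477.5, -216.9, 156.4]
tool_rot: [-3.141, 0.0, 0.6]
force: [-0.5, 0.5, 0.1]
width: 0.3
gripper_force: 0.0
```

There's no contact where I expected the raised black pad. I'll check the height profile along the lever before going on.

```bash

python3 - <<'E'
from h import *
for n in('w2','w5','w6'):
    d=dict(np.load(n+'.npz'));P=cloud(d,d['Tw']);c=[529.2,144.4] if n=='w2' else [499.4,-202]
    q=P.reshape(-1,3);a=(q[:,:2]-c)@np.array([.8253,.5646]);b=(q[:,:2]-c)@np.array([.5646,-.8253])
    print(n,[(k,round(float(np.median(q[m,2])),1),int(m.sum())) for k in range(-44,48,4) for m in [(abs(b)<4)&(a>=k)&(a<k+4)&(q[:,2]<150)&(q[:,2]>10)] if m.sum()>3])
E
```

```text
w2 [(-40, 127.6, 27), (-36, 128.5, 36), (-32, 131.8, 47), (-28, 131.7, 64), (-24, 129.7, 56), (-20, 128.9, 60), (-16, 128.8, 48), (-12, 129.3, 48), (-8, 129.8, 55), (-4, 130.0, 56), (0, 130.6, 56), (4, 131.0, 56), (8, 131.5, 57), (12, 132.1, 51), (16, 134.0, 62), (20, 137.3, 59), (24, 137.9, 86), (28, 135.1, 111), (32, 134.9, 91), (36, 68.5, 45), (40, 61.2, 46), (44, 60.3, 44)]
w5 [(-8, 124.8, 80), (-4, 125.2, 89), (0, 125.6, 93), (4, 126.0, 106), (8, 126.6, 106), (12, 127.2, 95), (16, 128.9, 104), (20, 131.5, 163), (24, 132.5, 195), (28, 130.5, 209), (32, 129.4, 206), (36, 62.5, 126), (40, 60.7, 48), (44, 10.3, 7)]
w6 [(-28, 132.9, 93), (-24, 130.5, 149), (-20, 128.3, 127), (-16, 126.7, 118), (-12, 126.4, 109), (-8, 125.8, 112), (-4, 125.3, 117), (0, 125.0, 114), (4, 124.6, 119), (8, 124.0, 118), (12, 123.6, 122), (16, 124.6, 122), (20, 125.4, 124), (24, 127.1, 137), (28, 126.1, 154), (32, 122.5, 228), (36, 63.4, 118), (40, 62.5, 32), (44, 10.5, 17)]
```

The lever body is symmetric, +0.11 locked and -0.11 free, so the black dome should meet the fingers near TCP 155 and lock near 149. Continuing.

>>> {"fn": "step_arm", "kwargs": {
  "plan": [
    {"dx": 0, "dy": 0, "dz": 0.004, "ax": 0, "ay": 0, "az": 0, "gripper": 0},
    {"dx": 0, "dy": 0, "dz": 0.004, "ax": 0, "ay": 0, "az": 0, "gripper": 0},
    {"dx": 0, "dy": 0, "dz": 0.004, "ax": 0, "ay": 0, "az": 0, "gripper": 0},
    {"dx": -0.001, "dy": 0, "dz": 0.004, "ax": 0, "ay": 0, "az": 0, "gripper": 0}
  ]
}}

```text
clock: 18.58
eef_pos: [476.8, -217.8, 152.2]
tool_rot: [3.141, 0.001, 0.6]
force: [-2.5, -1.0, 6.9]
width: 0.1
gripper_force: 2.9
```

>>> {"fn": "step_arm", "kwargs": {
  "plan": [
    {"dx": -0.001, "dy": 0, "dz": 0.004, "ax": 0, "ay": 0, "az": 0, "gripper": 0},
    {"dx": -0.001, "dy": 0, "dz": 0.003, "ax": 0, "ay": 0, "az": 0, "gripper": 0},
    {"dx": 0, "dy": 0, "dz": 0, "ax": 0, "ay": 0, "az": 0, "gripper": 0}
  ]
}}

```text
clock: 18.95
eef_pos: [476.1, -218.2, 149.9]
tool_rot: [3.142, 0.001, 0.6]
force: [-3.7, -1.1, 4.9]
width: -0.1
gripper_force: 2.4
```

>>> {"fn": "step_arm", "kwargs": {
  "plan": [
    {"dx": -0.002, "dy": 0, "dz": 0.003, "ax": 0, "ay": 0, "az": 0, "gripper": 0},
    {"dx": 0, "dy": 0, "dz": 0, "ax": 0, "ay": 0, "az": 0, "gripper": 0}
  ]
}}

```text
clock: 19.2
eef_pos: [475.9, -218.4, 149.1]
tool_rot: [3.141, 0.001, 0.6]
force: [-2.7, -1.1, 5.5]
width: 0.1
gripper_force: 3.0
```

>>> {"fn": "step_arm", "kwargs": {
  "plan": [
    {"dx": -0.001, "dy": 0, "dz": 0.002, "ax": 0, "ay": 0, "az": 0, "gripper": 0},
    {"dx": -0.001, "dy": 0, "dz": 0.001, "ax": 0, "ay": 0, "az": 0, "gripper": 0},
    {"dx": 0, "dy": 0, "dz": 0, "ax": 0, "ay": 0, "az": 0, "gripper": 0}
  ]
}}

```text
clock: 19.58
eef_pos: [475.8, -218.6, 148.6]
tool_rot: [3.141, 0.0, 0.6]
force: [-2.5, -0.9, 9.7]
width: -0.1
gripper_force: 4.6
```

Biting at 9.7 N. A touch more, to about 12 N.

>>> {"fn": "step_arm", "kwargs": {
  "plan": [
    {"dx": -0.001, "dy": 0, "dz": 0.001, "ax": 0, "ay": 0, "az": 0, "gripper": 0},
    {"dx": 0, "dy": 0, "dz": 0, "ax": 0, "ay": 0, "az": 0, "gripper": 0},
    {"dx": 0, "dy": 0, "dz": 0, "ax": 0, "ay": 0, "az": 0, "gripper": 0},
    {"dx": 0, "dy": 0, "dz": 0, "ax": 0, "ay": 0, "az": 0, "gripper": 0}
  ]
}}

```text
clock: 20.08
eef_pos: [475.8, -218.7, 148.5]
tool_rot: [3.14, -0.0, 0.6]
force: [-3.1, -1.7, 10.6]
width: 0.2
gripper_force: 5.1
```

>>> {"fn": "step_arm", "kwargs": {
  "plan": [
    {"dx": 0, "dy": 0, "dz": 0.001, "ax": 0, "ay": 0, "az": 0, "gripper": 0},
    {"dx": 0, "dy": 0, "dz": 0, "ax": 0, "ay": 0, "az": 0, "gripper": 0},
    {"dx": 0, "dy": 0, "dz": 0, "ax": 0, "ay": 0, "az": 0, "gripper": 0}
  ]
}}

```text
clock: 20.45
eef_pos: [475.8, -218.8, 148.3]
tool_rot: [3.14, -0.0, 0.6]
force: [-1.9, -0.2, 12.0]
width: 0.2
gripper_force: 5.7
```

Locked at 12 N. Now I'll lift off, go back over the centre, open the gripper and measure.

>>> {"fn": "step_arm", "kwargs": {
  "plan": [
    {"dx": 0, "dy": 0, "dz": -0.03, "ax": 0, "ay": 0, "az": 0, "gripper": 0},
    {"dx": 0, "dy": 0, "dz": -0.075, "ax": 0, "ay": 0, "az": 0, "gripper": 0},
    {"dx": 0.05, "dy": 0, "dz": 0, "ax": 0, "ay": 0, "az": 0, "gripper": 0.6},
    {"dx": 0.05, "dy": 0, "dz": 0, "ax": 0, "ay": 0, "az": 0, "gripper": 0.7},
    {"dx": 0, "dy": 0, "dz": 0, "ax": 0, "ay": 0, "az": 0, "gripper": 0.7},
    {"dx": 0, "dy": 0, "dz": 0, "ax": 0, "ay": 0, "az": 0, "gripper": 0.7}
  ]
}}

```text
clock: 21.2
eef_pos: [499.9, -201.0, 178.0]
tool_rot: [-3.14, 0.001, 0.601]
force: [0.2, -0.6, -0.1]
width: 59.9
gripper_force: 0.0
```

```bash

python3 - <<'E'
from cell import ctrl
from h import *
s,d,T=shot(ctrl,'w7');print(s['eef_pos'],s['tool_rot'],s['width'])
for n in('w5','w7'):
    d=dict(np.load(n+'.npz'));P=cloud(d,d['Tw']);c=[499.4,-202]
    q=P.reshape(-1,3);a=(q[:,:2]-c)@np.array([.8253,.5646]);b=(q[:,:2]-c)@np.array([.5646,-.8253])
    print(n,[(k,round(float(np.median(q[m,2])),1)) for k in range(-44,48,4) for m in [(abs(b)<4)&(a>=k)&(a<k+4)&(q[:,2]<150)&(q[:,2]>10)] if m.sum()>3])
    hsv=cv2.cvtColor(d['color'],cv2.COLOR_RGB2HSV)
    red=((hsv[...,0]<5)|(hsv[...,0]>175))&(hsv[...,1]>200)&(hsv[...,2]>110);red[:,:250]=0;red[:,400:]=0;red=red.ravel()&(q[:,2]>110)&(q[:,2]<140)
    print('red a,b',np.median(a[red]),np.median(b[red]))
    br=(abs(q[:,2]-68)<8)&(abs(abs(b)-16.25)<7)&(abs(a)<8);print('posts',[(np.round(np.median(a[br&(sg*b>0)]),1),np.round(np.median(b[br&(sg*b>0)]),1)) for sg in(1,-1)])
go(s,[499.4,-202,94],.6)
E
```

```text
[ 499.93300544 -201.01755161  178.01044786] [-3.14035920e+00  1.13320858e-03  6.00976471e-01] 59.91176361805876
w5 [(-8, 124.8), (-4, 125.2), (0, 125.6), (4, 126.0), (8, 126.6), (12, 127.2), (16, 128.9), (20, 131.5), (24, 132.5), (28, 130.5), (32, 129.4), (36, 62.5), (40, 60.7), (44, 10.3)]
red a,b 26.224680433101856 0.17365409007151353
posts [(np.float64(7.9), np.float64(9.9)), (np.float64(7.4), np.float64(-9.3))]
w7 [(-40, 122.4), (-36, 123.2), (-32, 126.8), (-28, 126.5), (-24, 124.4), (-20, 123.7), (-16, 123.8), (-12, 124.3), (-8, 124.8), (-4, 125.1), (0, 125.6), (4, 126.2), (8, 126.6), (12, 127.4), (16, 129.0), (20, 131.6), (24, 132.6), (28, 130.7), (32, 128.5), (36, 62.4), (40, 60.4), (44, 10.3)]
red a,b 26.061656239055772 -0.21475677616642228
posts [(np.float64(7.2), np.float64(9.7)), (np.float64(7.3), np.float64(-9.6))]
shift [-0.003  0.002  0.28 ] az 0.0006
```

The lever is back at the locked slope and the gauge hasn't moved. Regripping.

>>> {"fn": "step_arm", "kwargs": {
  "plan": [
    {"dx": -0.003, "dy": 0.002, "dz": 0.05, "ax": 0, "ay": 0, "az": 0, "gripper": 0.7},
    {"dx": 0, "dy": 0, "dz": 0.1, "ax": 0, "ay": 0, "az": 0, "gripper": 0.7},
    {"dx": 0, "dy": 0, "dz": 0.09, "ax": 0, "ay": 0, "az": 0, "gripper": 0.7},
    {"dx": 0, "dy": 0, "dz": 0.034, "ax": 0, "ay": 0, "az": 0, "gripper": 0.7},
    {"dx": 0, "dy": 0, "dz": 0, "ax": 0, "ay": 0, "az": 0, "gripper": 0.7},
    {"dx": 0, "dy": 0, "dz": 0, "ax": 0, "ay": 0, "az": 0, "gripper": 0.7},
    {"dx": 0, "dy": 0, "dz": 0, "ax": 0, "ay": 0, "az": 0, "gripper": 0.7}
  ]
}}

```text
clock: 22.12
eef_pos: [500.6, -202.6, 97.5]
tool_rot: [3.14, -0.001, 0.6]
force: [0.4, -0.8, 0.5]
width: 59.6
gripper_force: 0.0
```

```bash
sed -i 's/go(s.*$/go(s,[499.4,-202,93.3],.6)/' r.py; python3 r.py
```

```text
[ 500.5681466  -202.5892451    97.45416358] [ 3.14010210e+00 -1.08858267e-03  6.00277798e-01] [ 0.37285406 -0.83076829  0.47975867] [ 0.02730112  0.04734571 -0.0262119 ]
shift [-0.0021 -0.0038  0.0138] az 0.0002
```

>>> {"fn": "step_arm", "kwargs": {
  "plan": [
    {"dx": -0.002, "dy": -0.0038, "dz": 0.0125, "ax": 0, "ay": 0, "az": 0, "gripper": 0.7},
    {"dx": 0, "dy": 0, "dz": 0, "ax": 0, "ay": 0, "az": 0, "gripper": 0.7},
    {"dx": 0, "dy": 0, "dz": 0, "ax": 0, "ay": 0, "az": 0, "gripper": 0.7},
    {"dx": 0, "dy": 0, "dz": 0, "ax": 0, "ay": 0, "az": 0, "gripper": 0.7}
  ]
}}

```text
clock: 22.62
eef_pos: [498.9, -201.8, 92.9]
tool_rot: [3.142, -0.0, 0.6]
force: [0.3, -0.3, -0.5]
width: 59.7
gripper_force: 0.0
```

```bash
python3 r.py
```

```text
[ 498.86864852 -201.75497061   92.8592799 ] [ 3.14150295e+00 -8.56702548e-05  6.00368843e-01] [ 0.30016642 -0.26309933 -0.51291795] [-0.06503202  0.01879063  0.01062471]
shift [ 0.001   0.0017 -0.0015] az 0.0002
```

>>> {"fn": "step_arm", "kwargs": {
  "plan": [
    {"dx": 0.001, "dy": 0.0015, "dz": -0.001, "ax": 0, "ay": 0, "az": 0, "gripper": 0.5},
    {"dx": 0, "dy": 0, "dz": 0, "ax": 0, "ay": 0, "az": 0, "gripper": 0.35},
    {"dx": 0, "dy": 0, "dz": 0, "ax": 0, "ay": 0, "az": 0, "gripper": 0.27},
    {"dx": 0, "dy": 0, "dz": 0, "ax": 0, "ay": 0, "az": 0, "gripper": 0},
    {"dx": 0, "dy": 0, "dz": 0, "ax": 0, "ay": 0, "az": 0, "gripper": 0},
    {"dx": 0, "dy": 0, "dz": 0, "ax": 0, "ay": 0, "az": 0, "gripper": 0}
  ]
}}

```text
clock: 23.38
eef_pos: [499.5, -202.1, 93.3]
tool_rot: [3.141, -0.0, 0.6]
force: [1.1, -0.5, 1.9]
width: 19.4
gripper_force: 58.8
```

```bash
python3 r.py
```

```text
[ 499.49610256 -202.10835146   93.27104484] [ 3.14110833e+00 -1.90632140e-04  6.00348060e-01] [ 1.07317208 -0.53932467  1.86732178] [-8.90630659e-02  8.56514485e-05  5.62543382e-02]
shift [-0.0001 -0.0005 -0.0001] az 0.0002
```

>>> {"fn": "step_arm", "kwargs": {
  "plan": [
    {"dx": 0, "dy": 0, "dz": -0.004, "ax": 0, "ay": 0, "az": 0, "gripper": 0},
    {"dx": 0, "dy": 0, "dz": -0.006, "ax": 0, "ay": 0, "az": 0, "gripper": 0},
    {"dx": 0, "dy": 0, "dz": -0.008, "ax": 0, "ay": 0, "az": 0, "gripper": 0},
    {"dx": 0, "dy": 0, "dz": -0.01, "ax": 0, "ay": 0, "az": 0, "gripper": 0}
  ]
}}

```text
clock: 23.88
eef_pos: [499.1, -201.6, 101.5]
tool_rot: [-3.141, 0.0, 0.601]
force: [0.4, 0.6, -4.6]
width: 19.1
gripper_force: 58.7
```

>>> {"fn": "step_arm", "kwargs": {
  "plan": [
    {"dx": 0, "dy": 0, "dz": -0.01, "ax": 0, "ay": 0, "az": 0, "gripper": 0},
    {"dx": 0, "dy": 0, "dz": -0.01, "ax": 0, "ay": 0, "az": 0, "gripper": 0},
    {"dx": 0, "dy": 0, "dz": -0.01, "ax": 0, "ay": 0, "az": 0, "gripper": 0},
    {"dx": 0, "dy": 0, "dz": -0.01, "ax": 0, "ay": 0, "az": 0, "gripper": 0},
    {"dx": 0, "dy": 0, "dz": -0.01, "ax": 0, "ay": 0, "az": 0, "gripper": 0},
    {"dx": 0, "dy": 0, "dz": -0.01, "ax": 0, "ay": 0, "az": 0, "gripper": 0},
    {"dx": 0, "dy": 0, "dz": -0.01, "ax": 0, "ay": 0, "az": 0, "gripper": 0},
    {"dx": 0, "dy": 0, "dz": -0.01, "ax": 0, "ay": 0, "az": 0, "gripper": 0},
    {"dx": 0, "dy": 0, "dz": -0.04, "ax": 0, "ay": 0, "az": 0, "gripper": 0},
    {"dx": 0, "dy": 0, "dz": -0.08, "ax": 0, "ay": 0, "az": 0, "gripper": 0},
    {"dx": 0, "dy": 0, "dz": 0, "ax": 0, "ay": 0, "az": 0, "gripper": 0},
    {"dx": 0, "dy": 0, "dz": 0, "ax": 0, "ay": 0, "az": 0, "gripper": 0}
  ]
}}

```text
clock: 25.38
eef_pos: [499.0, -201.9, 161.3]
tool_rot: [-3.141, 0.0, 0.6]
force: [-0.3, 0.7, -4.4]
width: 19.5
gripper_force: 59.1
```

```bash
sed -i 's/go(s.*$/go(s,[529.4,144.8,160],.585)/' r.py; python3 r.py
```

```text
[ 499.00144605 -201.89611308  161.3322831 ] [-3.14134627e+00  2.47143713e-04  6.00303815e-01] [-0.3257905   0.74713413 -4.42083511] [ 0.00149072  0.06224503 -0.02245386]
shift [ 0.7364 -0.8964  0.0045] az 0.0097
```

>>> {"fn": "step_arm", "kwargs": {
  "plan": [
    {"dx": 0.05, "dy": -0.06, "dz": 0, "ax": 0, "ay": 0, "az": 0, "gripper": 0},
    {"dx": 0.09, "dy": -0.11, "dz": 0, "ax": 0, "ay": 0, "az": 0, "gripper": 0},
    {"dx": 0.09, "dy": -0.11, "dz": 0, "ax": 0, "ay": 0, "az": 0, "gripper": 0},
    {"dx": 0.09, "dy": -0.11, "dz": 0, "ax": 0, "ay": 0, "az": 0, "gripper": 0},
    {"dx": 0.09, "dy": -0.11, "dz": 0, "ax": 0, "ay": 0, "az": 0, "gripper": 0},
    {"dx": 0.09, "dy": -0.11, "dz": 0, "ax": 0, "ay": 0, "az": 0, "gripper": 0},
    {"dx": 0.09, "dy": -0.11, "dz": 0, "ax": 0, "ay": 0, "az": 0, "gripper": 0},
    {"dx": 0.09, "dy": -0.11, "dz": 0, "ax": 0, "ay": 0, "az": 0, "gripper": 0},
    {"dx": 0.056, "dy": -0.066, "dz": 0, "ax": 0, "ay": 0, "az": 0.01, "gripper": 0},
    {"dx": 0, "dy": 0, "dz": 0, "ax": 0, "ay": 0, "az": 0, "gripper": 0},
    {"dx": 0, "dy": 0, "dz": 0, "ax": 0, "ay": 0, "az": 0, "gripper": 0},
    {"dx": 0, "dy": 0, "dz": 0, "ax": 0, "ay": 0, "az": 0, "gripper": 0}
  ]
}}

```text
clock: 26.88
eef_pos: [529.4, 142.9, 161.1]
tool_rot: [3.141, 0.001, 0.583]
force: [-0.1, -0.1, -4.6]
width: 19.0
gripper_force: 59.3
```

```bash
python3 r.py
```

```text
[529.4197022  142.86963954 161.13375986] [3.14112129e+00 1.44427789e-03 5.82605399e-01] [-0.13495197 -0.14156416 -4.62597766] [-0.01926835  0.01264009  0.00853927]
shift [ 0.0035 -0.0054  0.0038] az -0.0015
```

>>> {"fn": "step_arm", "kwargs": {
  "plan": [
    {"dx": 0.0035, "dy": -0.0054, "dz": 0, "ax": 0, "ay": 0, "az": 0, "gripper": 0},
    {"dx": 0, "dy": 0, "dz": 0.025, "ax": 0, "ay": 0, "az": 0, "gripper": 0},
    {"dx": 0, "dy": 0, "dz": 0.04, "ax": 0, "ay": 0, "az": 0, "gripper": 0},
    {"dx": 0, "dy": 0, "dz": 0.04, "ax": 0, "ay": 0, "az": 0, "gripper": 0},
    {"dx": 0, "dy": 0, "dz": 0.035, "ax": 0, "ay": 0, "az": 0, "gripper": 0},
    {"dx": 0, "dy": 0, "dz": 0.025, "ax": 0, "ay": 0, "az": 0, "gripper": 0},
    {"dx": 0, "dy": 0, "dz": 0.015, "ax": 0, "ay": 0, "az": 0, "gripper": 0},
    {"dx": 0, "dy": 0, "dz": 0, "ax": 0, "ay": 0, "az": 0, "gripper": 0},
    {"dx": 0, "dy": 0, "dz": 0, "ax": 0, "ay": 0, "az": 0, "gripper": 0}
  ]
}}

```text
clock: 28.0
eef_pos: [529.9, 146.6, 107.8]
tool_rot: [3.141, -0.001, 0.585]
force: [-1.0, 0.5, -4.6]
width: 19.6
gripper_force: 59.3
```

```bash
python3 r.py
```

```text
[529.93461969 146.59116232 107.8410064 ] [ 3.14135149e+00 -7.45344120e-04  5.84597978e-01] [-0.98905541  0.5364791  -4.59271594] [ 0.00797319 -0.02751486  0.0115051 ]
shift [-0.0047  0.004  -0.1739] az -0.0003
```

>>> {"fn": "step_arm", "kwargs": {
  "plan": [
    {"dx": -0.0045, "dy": 0.004, "dz": 0.005, "ax": 0, "ay": 0, "az": 0, "gripper": 0},
    {"dx": 0, "dy": 0, "dz": 0.008, "ax": 0, "ay": 0, "az": 0, "gripper": 0},
    {"dx": 0, "dy": 0, "dz": 0.008, "ax": 0, "ay": 0, "az": 0, "gripper": 0},
    {"dx": 0, "dy": 0, "dz": 0.005, "ax": 0, "ay": 0, "az": 0, "gripper": 0},
    {"dx": 0, "dy": 0, "dz": 0, "ax": 0, "ay": 0, "az": 0, "gripper": 0}
  ]
}}

```text
clock: 28.62
eef_pos: [529.1, 144.8, 99.5]
tool_rot: [-3.142, 0.0, 0.585]
force: [0.4, 0.2, -4.0]
width: 19.2
gripper_force: 59.3
```

>>> {"fn": "step_arm", "kwargs": {
  "plan": [
    {"dx": 0, "dy": 0, "dz": 0.002, "ax": 0, "ay": 0, "az": 0, "gripper": 0},
    {"dx": 0, "dy": 0, "dz": 0.002, "ax": 0, "ay": 0, "az": 0, "gripper": 0},
    {"dx": 0, "dy": 0, "dz": 0.001, "ax": 0, "ay": 0, "az": 0, "gripper": 0},
    {"dx": 0, "dy": 0, "dz": 0, "ax": 0, "ay": 0, "az": 0, "gripper": 0}
  ]
}}

```text
clock: 29.12
eef_pos: [529.2, 144.8, 98.3]
tool_rot: [3.142, -0.0, 0.585]
force: [0.9, 0.0, -3.6]
width: 19.0
gripper_force: 59.5
```

>>> {"fn": "step_arm", "kwargs": {
  "plan": [
    {"dx": 0, "dy": 0, "dz": 0.001, "ax": 0, "ay": 0, "az": 0, "gripper": 0},
    {"dx": 0, "dy": 0, "dz": 0.001, "ax": 0, "ay": 0, "az": 0, "gripper": 0},
    {"dx": 0, "dy": 0, "dz": 0, "ax": 0, "ay": 0, "az": 0, "gripper": 0}
  ]
}}

```text
clock: 29.5
eef_pos: [529.2, 144.8, 98.3]
tool_rot: [3.141, -0.0, 0.585]
force: [-2.8, -0.5, 5.5]
width: 19.4
gripper_force: 60.6
```

Seated on the rest. Releasing and rising clear.

>>> {"fn": "step_arm", "kwargs": {
  "plan": [
    {"dx": 0, "dy": 0, "dz": -0.001, "ax": 0, "ay": 0, "az": 0, "gripper": 0.3},
    {"dx": 0, "dy": 0, "dz": 0, "ax": 0, "ay": 0, "az": 0, "gripper": 0.5},
    {"dx": 0, "dy": 0, "dz": 0, "ax": 0, "ay": 0, "az": 0, "gripper": 0.7},
    {"dx": 0, "dy": 0, "dz": 0, "ax": 0, "ay": 0, "az": 0, "gripper": 0.7},
    {"dx": 0, "dy": 0, "dz": 0, "ax": 0, "ay": 0, "az": 0, "gripper": 0.7},
    {"dx": 0, "dy": 0, "dz": -0.05, "ax": 0, "ay": 0, "az": 0, "gripper": 0.7},
    {"dx": 0, "dy": 0, "dz": -0.13, "ax": 0, "ay": 0, "az": 0, "gripper": 0.7},
    {"dx": 0, "dy": 0, "dz": -0.18, "ax": 0, "ay": 0, "az": 0, "gripper": 0.7},
    {"dx": 0, "dy": 0, "dz": -0.18, "ax": 0, "ay": 0, "az": 0, "gripper": 0.7},
    {"dx": 0, "dy": 0, "dz": 0, "ax": 0, "ay": 0, "az": 0, "gripper": 0.7},
    {"dx": 0, "dy": 0, "dz": 0, "ax": 0, "ay": 0, "az": 0, "gripper": 0.7}
  ]
}}

```text
clock: 30.88
eef_pos: [528.8, 144.6, 260.4]
tool_rot: [3.141, -0.0, 0.585]
force: [0.4, -0.5, -0.1]
width: 59.7
gripper_force: 0.0
```

```bash

python3 - <<'E'
from cell import ctrl
from h import *
s,d,T=shot(ctrl,'w8');print(s['eef_pos'],s['force'])
P=cloud(d,T);c=[529.2,144.4]
q=P.reshape(-1,3);a=(q[:,:2]-c)@np.array([.8253,.5646]);b=(q[:,:2]-c)@np.array([.5646,-.8253])
print([(k,round(float(np.median(q[m,2])),1)) for k in range(-44,48,4) for m in [(abs(b)<4)&(a>=k)&(a<k+4)&(q[:,2]<150)&(q[:,2]>10)] if m.sum()>3])
u,v=proj(d,T,[529,144,100]).astype(int)
cv2.imwrite('pics/w8c.png',cv2.resize(d['color'][max(0,v-75):v+75,u-100:u+100],None,fx=4,fy=4)[...,::-1])
E
```

```text
[528.78435017 144.60894159 260.38696736] [ 0.3679258  -0.51278891 -0.14721251]
[(-40, 127.3), (-36, 128.1), (-32, 131.8), (-28, 131.8), (-24, 129.4), (-20, 129.3), (-16, 128.9), (-12, 129.3), (-8, 129.7), (-4, 130.2), (0, 130.7), (4, 131.0), (8, 131.6), (12, 132.1), (16, 134.0), (20, 137.2), (24, 137.7), (28, 135.4), (32, 135.0), (36, 68.1), (40, 61.0), (44, 60.3)]
```

View pics/w8c.png

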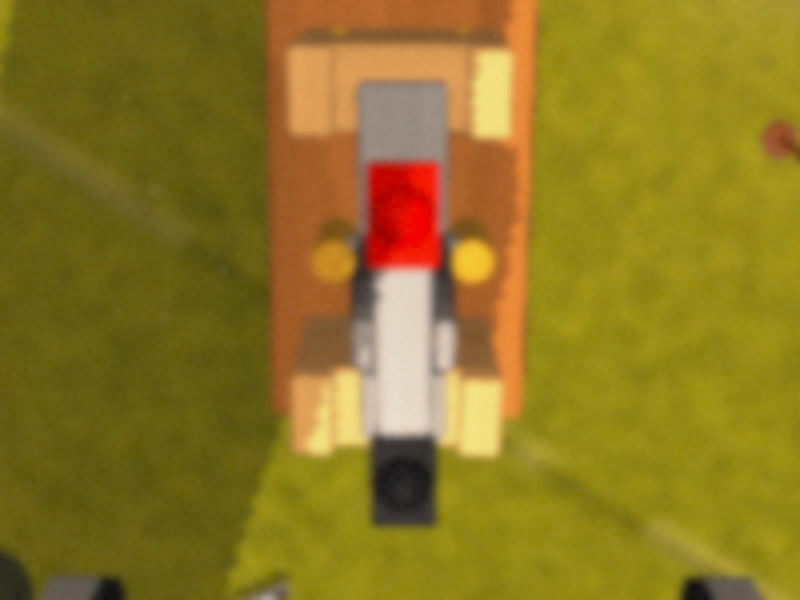

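The crop shows the bar at (402,120) in both notches. The lever runs straight from the red pad at (403,213) to the black pad at (404,485), with the same heights as at the start, so it is locked.

```bash
python3 -c "
from cell import ctrl
print(ctrl.finish_job())"
```

```text
the job is handed in; nothing more can be done
None
```

The bore was gauged with the lever locked at 12 N, the gauge stands upright in its rest notches with the lever still down at the locked height, and the job is handed in at about 31 s. The plunger width itself could not be seen directly, and the hand-in gave no verdict.

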